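Cover the cleaned beakers and staining dish in the fume hood

TASK

The cleaned vessels in the fume hood must be closed against dust: put on each of the three beakers the round cover of its size, and on the rectangular dish its rectangular lid, so that each sits centred and flat on the rim with its step inside the mouth. Set the covers down gently rather than dropping them, and leave the vessels, the amber vial and the white sample bottle standing where they are.

Things in the scene. Friction and masses are not known exactly. Their poses are not given: they have to be found in the camera images.
- beaker_large: large round stainless-steel beaker, empty, open, standing upright and loose: 80 mm outside diameter, 110 mm tall, walls 3 mm (mouth 74 mm). Origin: centre of its underside; z up.
- cover_large: large round white PTFE cover, fits the large beaker; lies loose, right way up. Up from its origin (centre of underside): locating step 58 mm in diameter 0-5 mm, disc 96 mm in diameter 5-9 mm, round upright grip knob 22 mm in diameter 9-42 mm. Seated, the disc is flat on the rim, the step in the mouth with 8 mm spare all round, the origin 105 mm above the beaker's. Mass 95-150 g.
- beaker_medium: medium round stainless-steel beaker, empty, open, standing upright and loose: 60 mm outside diameter, 80 mm tall, walls 3 mm (mouth 54 mm). Origin: centre of its underside; z up.
- cover_medium: medium round white PTFE cover, fits the medium beaker; lies loose, right way up. Up from its origin (centre of underside): locating step 38 mm in diameter 0-5 mm, disc 76 mm in diameter 5-9 mm, round upright grip knob 22 mm in diameter 9-42 mm. Seated, the disc is flat on the rim, the step in the mouth with 8 mm spare all round, the origin 75 mm above the beaker's. Mass 60-100 g.
- beaker_small: small round stainless-steel beaker, empty, open, standing upright and loose: 42 mm outside diameter, 60 mm tall, walls 3 mm (mouth 36 mm). Origin: centre of its underside; z up.
- cover_small: small round white PTFE cover, fits the small beaker; lies loose, right way up. Up from its origin (centre of underside): locating step 20 mm in diameter 0-5 mm, disc 58 mm in diameter 5-9 mm, round upright grip knob 22 mm in diameter 9-42 mm. Seated, the disc is flat on the rim, the step in the mouth with 8 mm spare all round, the origin 55 mm above the beaker's. Mass 40-65 g.
- dish: rectangular stainless-steel staining dish, empty, open, standing loose: 92 mm along its x, 72 mm along its y, 50 mm tall, walls 3 mm (mouth 86 x 66 mm). Origin: centre of its underside; z up.
- dish_lid: rectangular white PTFE lid of the dish, loose, right way up. Up from its origin (centre of underside; sizes along its x by y): step 70 x 50 mm 0-5 mm, plate 108 x 88 mm 5-9 mm, upright bar grip 52 x 16 mm 9-42 mm, gripped across y. Seated: plate flat on the rim, long side along the dish's (either way round), step in the mouth with 8 mm spare a side, origin 45 mm above the dish's. Mass 95-150 g.
- vial: bystander: upright amber glass sample vial with a white cap, 28 mm in diameter, 60 mm tall, loose. Origin: centre of its underside.
- sample_bottle: bystander: upright white plastic sample bottle with a blue cap, 32 mm in diameter, 72 mm tall, loose. Origin: centre of its underside.
There are look-alikes about, which are no part of the job. Leave any black or blue look-alike of the dish_lid alone. What is shaped like the cover_small but brown or green is not meant.

How it is judged:
At the end, for the whole second after the job is handed in: Each cover lies on the vessel it fits: centres within 9 mm horizontally (12 mm for the lid), height within 3 mm of fully seated, cover and vessel level within 0.05 rad, lid along the dish within 0.2 rad (either way round), all at rest, and each vessel within 30 mm of where it stood (horizontal distance between cover_large and beaker_large below 0.009 m and z of cover_large in the frame of beaker_large between 0.102 and 0.1075 m and angle between each of cover_large, beaker_large, cover_medium, beaker_medium, cover_small, beaker_small, dish_lid, dish's own z axis and vertical below 0.05 rad and linear speed of each of cover_large, beaker_large, cover_medium, beaker_medium, cover_small, beaker_small, dish_lid, dish below 0.02 m/s and distance of each of beaker_large, beaker_medium, beaker_small, dish from where it was at the start of the episode below 0.03 m and horizontal distance between cover_medium and beaker_medium below 0.009 m and z of cover_medium in the frame of beaker_medium between 0.072 and 0.0775 m and horizontal distance between cover_small and beaker_small below 0.009 m and z of cover_small in the frame of beaker_small between 0.052 and 0.0575 m and horizontal distance between dish_lid and dish below 0.012 m and z of dish_lid in the frame of dish between 0.042 and 0.0475 m and angle between the x axis of dish_lid and the x axis of dish, either way round below 0.2 rad); the robot touches nothing.
It fails at once if a beaker, the dish, the vial or the sample bottle is pushed more than 30 mm from its place or tipped over (distance of any of beaker_large, beaker_medium, beaker_small, dish, vial, sample_bottle from where it was at the start of the episode above 0.03 m or angle between any of beaker_large, beaker_medium, beaker_small, dish, vial, sample_bottle's own z axis and vertical above 0.5 rad).
It fails at once if a cover or the lid is dropped (falls free, faster than 0.6 m/s, about 20 mm) ((linear speed of cover_large above 0.6 m/s and contact force between the fingers and cover_large below 0.05 N) or (linear speed of cover_medium above 0.6 m/s and contact force between the fingers and cover_medium below 0.05 N) or (linear speed of cover_small above 0.6 m/s and contact force between the fingers and cover_small below 0.05 N) or (linear speed of dish_lid above 0.6 m/s and contact force between the fingers and dish_lid below 0.05 N)).
It also fails if it takes over 106 s, if anything falls off the work surface, if the arm or the gripper's body presses on something with over 40 N, if the wrist force passes 120 N, or if a joint passes its speed limit or range.

ROBOT

A 6-joint arm with a two-finger parallel gripper is mounted at the origin on the work surface. World frame = base frame: x ahead of the robot, y to its left, z up, the work surface at z = 0. Lengths are in m, angles in rad, forces in N, time in s.
With the tool pointing down it reaches from about 0.325 to 0.775 m from the base axis. Payload 5.5 kg.
Tool frame: the origin (TCP) lies at the very end of the fingers, on their centre line; the grasp point (between the pads) lies 19 mm behind it; z points along the fingers, y is the line along which they close (so a half turn about z gives the same grasp; the last joint's range is limited). The gripper opens to 88 mm and grips with 3 to 60 N. Pads are 20 mm wide; open, the fingers measure 115 mm over their backs; the gripper's body (75 mm by 178 mm) begins 61 mm behind the grasp point.
Start: joints at [1.224, 0.091, 1.231, -0, 1.82, -0.057], TCP at [0.171, 0.575, 0.223] pointing down, gripper open.
Joint ranges: [-2.87, 2.87], [-0.86, 2.18], [0.17, 2.46], [-1.51, 4.65], [0.06, 2.69], [-2.65, 2.65]. Speed limits (rad/s): [2.57, 2.57, 3.01, 3.14, 3.14, 3.14].

INTERFACE

Orientations are given as a rotation vector (axis times angle).
In Python, from bench import env, vision gives the robot as it stands.
- The arm moves only by the tool jog_arm, never from a script. Its argument "deltas" is a list of rows, each an object with "travel": the shift along the tool's x, y, z in m, a list of three; "roll": the turn about the tool's z in rad. In form: [{"travel": [dx, dy, dz], "roll": roll}, ...]. A call has exactly 5 rows; each row shifts and turns the commanded pose from where the row before left it, along the tool's axes as they then stand; what a row does not reach is not made up. A row lasts 1/12 s, in which the tool goes at most 41.7 mm and 7.16 degrees, less where a joint would pass 70% of its speed; a pose out of reach is approached as far as the arm can. A call with a gripper value outside its range is refused whole. "claw" is the finger opening in m, from 0 to 0.0878, set as the call begins (left out, the last holds). The fingers move at their own pace and stop on an object; "grip_force" is the grip in N (left out, the last holds). Time passes only in rows, so rows that do not move let the fingers close, or fill a call up. It gives the time, the measured TCP pose, the force, the opening and the grip force at its end, in the units of the state.
- env.state(): the state, without advancing time (a new reading comes with each control period).
- vision.capture(name): name is "side" or "top"; returns a dict with "image" (400x640x3 uint8, blue, green, red), "depth" (400x640 float32, m along the optical axis (not along the pixel's ray), 0 where there is no reading), "camera_matrix" (3x3 intrinsics, pixels), "distortion" ([k1, k2, p1, p2, k3] as OpenCV has them; the pictures are not rectified), "position" and "rotation" of the camera in the world. Camera axes: x right, y up, looking along -z (the intrinsics and any distortion apply to the point x, -y, -z); pixel columns grow to the right and rows downward; lengths in m; the calibration is good to about 2 mm. A picture is of the moment at which its call begins.
- env.sign_off(): hands the job in; it is judged then, once.
The state is a dict: "t": time; "joint_positions": joint angles; "qd": joint speeds; "joint_efforts": joint torques, N m; "ee_pos": TCP position; "tcp_rot": TCP orientation; "force": force on the tool from outside, world axes, zero at the start; "moment": the same for the moment, N m; "gripper_width": finger opening in m; "grasp_force": force on a finger pad.
Only numpy, scipy, OpenCV 4.12 (cv2) and the standard library are available. Lean on these libraries where they do the work, as an engineer would, in place of code of your own. Each camera call takes 0.05 s, during which the arm holds its last target. There are 200 camera calls.

## Working session

There is one attempt and no reset: what is moved stays moved. The work goes in short steps, Python scripts to look and compute and a tool call to move; the robot and the scene stay as the last step left them, time stands still between calls to the robot, and variables do not carry over. Pictures are saved under pics/ and viewed, at most 14 in all, crops included, and the job is handed in when it is done.

Besides the shell and the picture viewer there is one more tool, called after "Call:" by a JSON object that holds its "op" and its "data", one argument or row to a line. jog_arm: Moves the arm, as the interface text tells. Its arguments: {"type":"object","properties":{"deltas":{"type":"array","items":{"type":"object","properties":{"travel":{"type":"array","items":{"type":"number"}},"roll":{"type":"number"}}}},"claw":{"type":"number"},"grip_force":{"type":"number"}},"required":["deltas"]}

```bash
mkdir -p pics; python3 - <<'E'
from bench import env, vision
import cv2, numpy as np
for n in ("top","side"):
    c=vision.capture(n); cv2.imwrite(f"pics/{n}0.png",c["image"])
    np.savez(f"pics/{n}0.npz",**{k:v for k,v in c.items()})
    print(n,c["camera_matrix"],c["distortion"],c["position"],c["rotation"])
print(env.state())
E
```

```text
top [[448.67631901   0.         319.31466982]
 [  0.         448.67631901 202.13040393]
 [  0.           0.           1.        ]] [-0.12488835  0.          0.          0.          0.        ] [0.40785024 0.03778793 1.28342832] [ 0.07133918 -0.03271267 -1.5611509 ]
side [[395.42727509   0.         325.74618643]
 [  0.         395.42727509 203.88282942]
 [  0.           0.           1.        ]] [-0.06924768  0.          0.          0.          0.        ] [ 0.08204699 -0.70758341  0.58319379] [ 0.97155843 -0.24557196 -0.42781705]
{'t': 0.1, 'joint_positions': array([ 1.22432109e+00,  9.17522117e-02,  1.23177511e+00, -1.67619960e-05,
        1.81980654e+00, -5.66830107e-02]), 'qd': array([-0.00092099, -0.00460872, -0.00339332, -0.00039372, -0.00119427,
        0.0007467 ]), 'joint_efforts': array([ 2.61915877e-03, -4.47856915e+01, -4.07570314e+01,  7.00007938e-02,
        2.83685565e-02, -1.02490819e-04]), 'ee_pos': array([0.17135563, 0.57472343, 0.22163329]), 'tcp_rot': array([-4.53571599e-01, -3.10834034e+00,  2.68452864e-03]), 'force': array([0.36717449, 0.31900131, 0.13306672]), 'moment': array([ 0.01191034,  0.03138173, -0.00706369]), 'grasp_force': 0.0, 'gripper_width': 0.087925095717316}
```

View pics/top0.png

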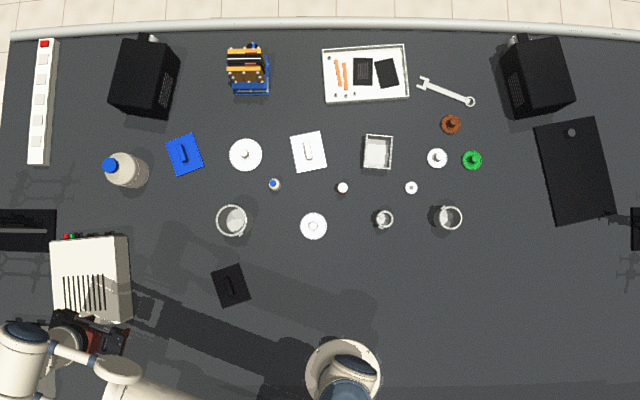

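View pics/side0.png

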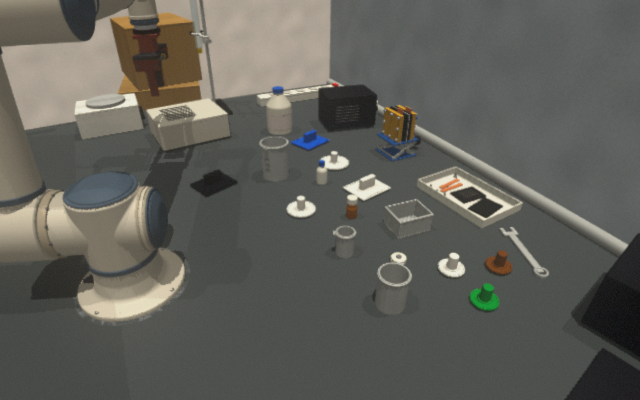

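The top view shows these objects:

- Beakers: large (232,220), small (384,219), medium (449,217).
- Dish: (378,152).
- White round covers: (245,155), (313,226) and (437,158). The object at (411,188) is a flat white ring with no knob.
- Lid candidates: white (308,152), blue (184,154), black (230,285). The white one is meant.
- Small-cover look-alikes: brown (451,124) and green (472,160). The white one at (437,158) is meant.
- Bystanders: bottle (274,184), vial (342,188).

Next I measure sizes and confirm in an enlarged crop.

```bash
cat > h.py <<'E'
import numpy as np, cv2
from scipy.spatial.transform import Rotation as R
def cloud(c):
    h,w=c["depth"].shape
    u,v=np.meshgrid(np.arange(w),np.arange(h))
    p=cv2.undistortPoints(np.stack([u,v],-1).reshape(-1,1,2).astype(float),c["camera_matrix"],c["distortion"]).reshape(h,w,2)
    d=c["depth"]; P=np.stack([p[...,0]*d,-p[...,1]*d,-d],-1)
    return P@R.from_rotvec(np.ravel(c["rotation"])).as_matrix().T+c["position"] if np.size(c["rotation"])==3 else P@c["rotation"].T+c["position"]
def band(W,box,lo,hi):
    u0,u1,v0,v1=box; Q=W[v0:v1,u0:u1].reshape(-1,3)
    return Q[(Q[:,2]>lo)&(Q[:,2]<hi)]
def circ(Q):
    (x,y),r=cv2.minEnclosingCircle(Q[:,:2].astype(np.float32)); return np.round([x,y,2*r],4)
E
cat > m.py <<'E'
from h import *
c=dict(np.load("pics/top0.npz")); W=cloud(c)
print("table",np.round(W[250:280:10,420:480:20,2],4).ravel())
O=dict(c245=(222,270,132,178),c313=(292,335,205,247),c437=(422,452,143,172),ring=(400,422,178,198),lid=(285,333,125,178),
 bL=(210,255,198,242),bS=(370,398,206,232),bM=(430,468,200,236),dish=(358,400,128,176),vial=(332,352,178,198),bot=(264,284,174,194))
for n,b in O.items():
    Q=band(W,b,.004,.3); z=np.percentile(Q[:,2],[5,50,95,100]) if len(Q) else None
    print(n,len(Q),np.round(z,4),end=' ')
    T=band(W,b,z[3]-.008,1); print("top",len(T),circ(T),np.round(T.mean(0),4),end=' ')
    D=band(W,b,.004,.02)
    if n in("lid",): print("rect",cv2.minAreaRect(D[:,:2].astype(np.float32)),"bar",cv2.minAreaRect(T[:,:2].astype(np.float32)))
    elif n=="dish": print("rect",cv2.minAreaRect(T[:,:2].astype(np.float32)))
    elif len(D)>5: print("disc",circ(D),len(D))
    else: print()
im=c["image"][110:310,160:500]; cv2.imwrite("pics/crop1.png",cv2.resize(im,(796,468),interpolation=cv2.INTER_CUBIC))
E
python3 m.py
```

```text
table [-0.0008  0.0015 -0.0014 -0.0001  0.0046  0.0043  0.0015  0.0018 -0.004 ]
c245 954 [0.0046 0.0092 0.0347 0.0459] top 40 [0.6291 0.2852 0.0211] [0.6286 0.2854 0.0422] disc [0.6272 0.2905 0.1833] 898
c313 616 [0.0045 0.0092 0.0414 0.0454] top 44 [0.4244 0.0861 0.0214] [0.4241 0.086  0.042 ] disc [0.4246 0.0896 0.1582] 569
c437 331 [0.0045 0.0097 0.0426 0.0468] top 37 [ 0.6231 -0.2665  0.0205] [ 0.623  -0.2661  0.0425] disc [ 0.6243 -0.267   0.11  ] 275
ring 135 [0.0057 0.0129 0.0172 0.0195] top 88 [ 0.5357 -0.1905  0.0343] [ 0.5361 -0.1912  0.0144] disc [ 0.536  -0.1857  0.0664] 135
lid 1202 [0.0046 0.0093 0.0408 0.0502] top 42 [0.6363 0.1033 0.0514] [0.6377 0.1044 0.0439] rect ((0.640617847442627, 0.10261794924736023), (0.15237168967723846, 0.13601550459861755), 0.28747227787971497) bar ((0.6361737847328186, 0.10383816063404083), (0.050709716975688934, 0.013711838982999325), 11.927618980407715)
bL 837 [0.0045 0.0439 0.1112 0.1162] top 137 [0.4353 0.3013 0.0851] [0.4375 0.2981 0.1106] disc [0.4374 0.3234 0.1656] 327
bS 222 [0.0043 0.0463 0.0624 0.0665] top 62 [ 0.4413 -0.1103  0.0488] [ 0.4426 -0.1104  0.0608] disc [ 0.454  -0.1072  0.0867] 90
bM 496 [0.0045 0.0434 0.0808 0.0862] top 91 [ 0.4504 -0.2833  0.0672] [ 0.4495 -0.2862  0.0804] disc [ 0.4544 -0.2977  0.1341] 166
dish 620 [0.0042 0.0173 0.0523 0.0578] top 94 [ 0.6324 -0.0952  0.1139] [ 0.6343 -0.0906  0.0518] rect ((0.6322506666183472, -0.093551404774189), (0.07448969781398773, 0.09587191045284271), 86.0232162475586)
vial 109 [0.0044 0.058  0.0636 0.0655] top 63 [0.5295 0.0053 0.0263] [0.5292 0.0046 0.0604] disc [0.5354 0.0105 0.0681] 21
bot 128 [0.0054 0.0479 0.0738 0.0762] top 27 [0.5404 0.196  0.0159] [0.5401 0.1969 0.0725] disc [0.5443 0.203  0.0582] 21
```

View pics/crop1.png

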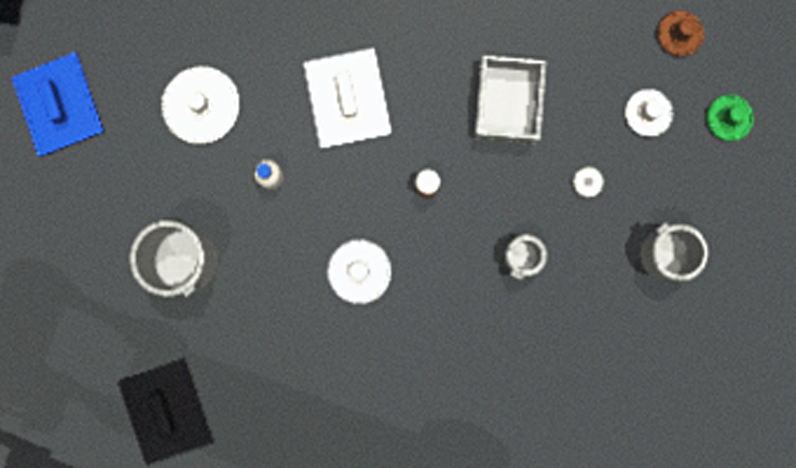

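Sizes in the crop (78, 63 and 48 px, about 95, 76 and 58 mm) match the covers: large at (245,155), medium at (313,226), small at (437,158). The white lid is at (308,152). The blue and black lids and the brown and green covers are look-alikes and stay. Next I read the rim circles.

```bash
cat >> h.py <<'E'
def px(c,u,v,z):
    p=cv2.undistortPoints(np.array([[[u,v]]],float),c["camera_matrix"],c["distortion"]).ravel()
    r=R.from_rotvec(c["rotation"]).as_matrix()@[p[0],-p[1],-1]
    return np.round(c["position"]+r*(z-c["position"][2])/r[2],4)[:2]
E
python3 - <<'E'
from h import *
c=dict(np.load("pics/top0.npz"))
for n,u,v,z in [("bL",167,258,.11),("bM",681,252,.08),("bS",526,255,.06),("cL",200,104,.009),("cM",359,271,.009),("cS",649,112,.009),("dish",511,97,.05),("lid",347.5,97.5,.009)]:
    print(n,px(c,160+(u+.5)/2.341-.5,110+(v+.5)/2.341-.5,z))
for n,(u0,v0,s) in dict(bL=(208,196,48),bM=(428,194,48),bS=(362,196,48),dish=(354,128,48)).items():
    pass
g=[cv2.resize(c["image"][v0:v0+44,u0:u0+44],(396,296*396//296),interpolation=cv2.INTER_CUBIC)[:,:] for u0,v0 in [(210,198),(428,195),(362,197),(356,130)]]
cv2.imwrite("pics/rims.png",cv2.resize(np.vstack([np.hstack(g[:2]),np.hstack(g[2:])]),(600,600)))
E
```

```text
bL [0.4367 0.2998]
bM [ 0.4494 -0.2863]
bS [ 0.4453 -0.1095]
cL [0.6298 0.2856]
cM [0.4258 0.0867]
cS [ 0.6236 -0.2677]
dish [ 0.6329 -0.0931]
lid [0.6384 0.1031]
```

View pics/rims.png

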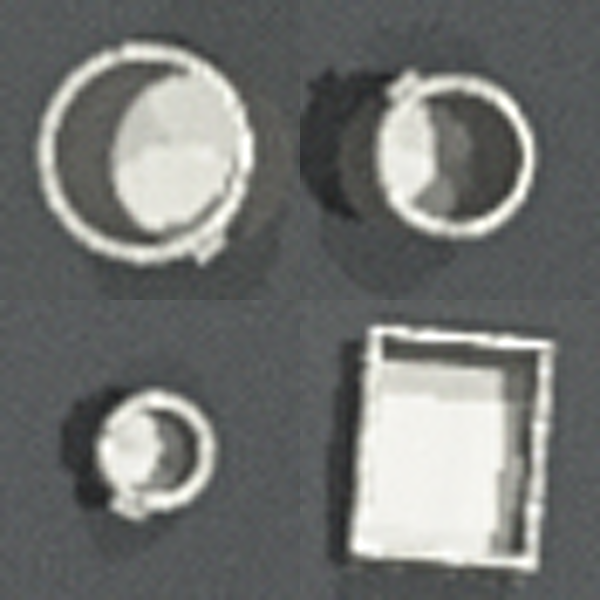

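Call:
{"op": "jog_arm", "data": {
  "deltas": [
    {"travel": [0, 0, 0], "roll": -0.1},
    {"travel": [0, 0, 0], "roll": -0.1},
    {"travel": [0, 0, 0], "roll": -0.09},
    {"travel": [-0.034, -0.021, 0]},
    {"travel": [-0.034, -0.021, 0]}
  ],
  "claw": 0.06
}}

```text
schema error: expected keys travel, roll
```

The rim picture confirms the centres: bL about px (231.0,219.8), bM (450.5,217.4), bS (384.4,218.5), dish (378,151). The dish's long side lies about -4° from x. Now moving.

Call:
{"op": "jog_arm", "data": {
  "deltas": [
    {"travel": [0, 0, 0], "roll": -0.1},
    {"travel": [0, 0, 0], "roll": -0.1},
    {"travel": [0, 0, 0], "roll": -0.09},
    {"travel": [-0.034, -0.021, 0], "roll": 0},
    {"travel": [-0.034, -0.021, 0], "roll": 0}
  ],
  "claw": 0.06
}}

```text
t: 0.52
ee_pos: [0.2385, 0.5331, 0.2217]
tcp_rot: [0.008, -3.141, 0.002]
force: [0.0, 0.4, -0.2]
gripper_width: 0.0611
grasp_force: 0.0
```

Call:
{"op": "jog_arm", "data": {
  "deltas": [
    {"travel": [-0.034, -0.021, 0], "roll": 0},
    {"travel": [-0.034, -0.021, 0], "roll": 0},
    {"travel": [-0.034, -0.021, 0], "roll": 0},
    {"travel": [-0.034, -0.021, 0], "roll": 0},
    {"travel": [-0.034, -0.021, 0], "roll": 0}
  ]
}}

```text
t: 0.93
ee_pos: [0.4108, 0.4266, 0.2222]
tcp_rot: [0.0, -3.141, 0.001]
force: [0.4, 0.9, -0.3]
gripper_width: 0.0599
grasp_force: 0.0
```

Call:
{"op": "jog_arm", "data": {
  "deltas": [
    {"travel": [-0.031, -0.02, 0], "roll": 0},
    {"travel": [-0.031, -0.02, 0], "roll": 0},
    {"travel": [-0.031, -0.02, 0], "roll": 0},
    {"travel": [-0.031, -0.02, 0], "roll": 0},
    {"travel": [-0.031, -0.02, 0], "roll": 0}
  ]
}}

```text
t: 1.35
ee_pos: [0.5657, 0.3267, 0.222]
tcp_rot: [0.0, -3.141, 0.001]
force: [0.2, -0.5, -0.3]
gripper_width: 0.0601
grasp_force: 0.0
```

Call:
{"op": "jog_arm", "data": {
  "deltas": [
    {"travel": [-0.031, -0.02, 0], "roll": 0},
    {"travel": [-0.031, -0.02, 0], "roll": 0},
    {"travel": [0, 0, 0.035], "roll": 0},
    {"travel": [0, 0, 0.035], "roll": 0},
    {"travel": [0, 0, 0.035], "roll": 0}
  ]
}}

```text
t: 1.77
ee_pos: [0.6274, 0.2872, 0.116]
tcp_rot: [0.002, 3.141, 0.0]
force: [1.1, 0.2, 0.2]
gripper_width: 0.0604
grasp_force: 0.0
```

Call:
{"op": "jog_arm", "data": {
  "deltas": [
    {"travel": [0, 0, 0.03], "roll": 0},
    {"travel": [0, 0, 0], "roll": 0},
    {"travel": [0, 0, 0], "roll": 0},
    {"travel": [0, 0, 0], "roll": 0},
    {"travel": [0, 0, 0], "roll": 0}
  ]
}}

```text
t: 2.18
ee_pos: [0.6279, 0.2887, 0.0915]
tcp_rot: [-0.001, 3.137, 0.003]
force: [0.0, 0.2, 0.4]
gripper_width: 0.0599
grasp_force: 0.0
```

```bash
python3 - <<'E'
from bench import env, vision
import cv2
c=vision.capture("side"); cv2.imwrite("pics/s1.png",cv2.resize(c["image"][80:220,230:430],(800,560),interpolation=cv2.INTER_CUBIC))
E
```

```text
(no output)
```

View pics/s1.png

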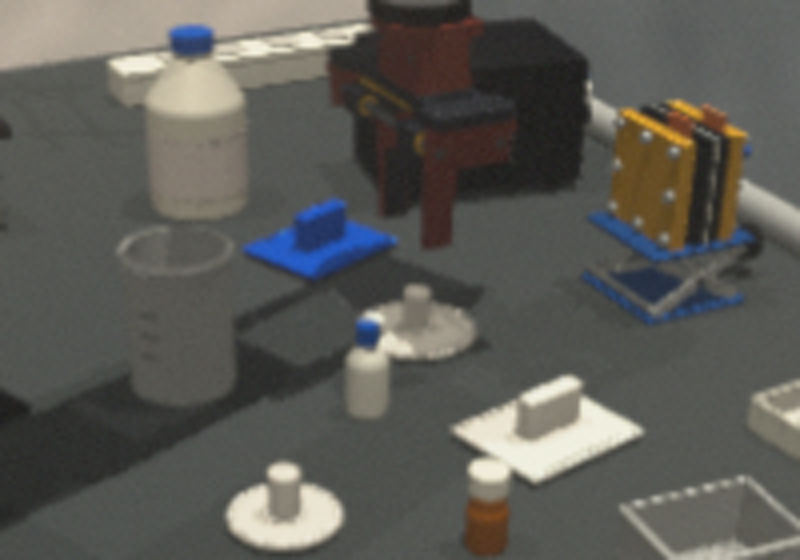

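The picture shows the fingers (tips near crop (388,212) and (437,240)) straight above the large cover's knob at (417,295), so I go down to grip.

Call:
{"op": "jog_arm", "data": {
  "deltas": [
    {"travel": [-0.001, -0.003, 0.025], "roll": 0},
    {"travel": [0, 0, 0.025], "roll": 0},
    {"travel": [0, 0, 0.02], "roll": 0},
    {"travel": [0, 0, 0.004], "roll": 0},
    {"travel": [0, 0, 0], "roll": 0}
  ]
}}

```text
t: 2.65
ee_pos: [0.6272, 0.285, 0.0133]
tcp_rot: [0.0, -3.14, 0.001]
force: [-0.5, 0.3, 0.0]
gripper_width: 0.0599
grasp_force: 0.0
```

Call:
{"op": "jog_arm", "data": {
  "deltas": [
    {"travel": [0, 0, 0], "roll": 0},
    {"travel": [0, 0, 0], "roll": 0},
    {"travel": [0, 0, 0], "roll": 0},
    {"travel": [0, 0, 0], "roll": 0},
    {"travel": [0, 0, 0], "roll": 0}
  ],
  "claw": 0,
  "grip_force": 25
}}

```text
t: 3.07
ee_pos: [0.628, 0.2853, 0.0148]
tcp_rot: [-0.0, 3.14, 0.001]
force: [-0.3, 0.7, 0.7]
gripper_width: 0.0304
grasp_force: 0.0
```

Call:
{"op": "jog_arm", "data": {
  "deltas": [
    {"travel": [0, 0, 0], "roll": 0},
    {"travel": [0, 0, 0], "roll": 0},
    {"travel": [0, 0, -0.01], "roll": 0},
    {"travel": [0, 0, -0.02], "roll": 0},
    {"travel": [0, 0, 0], "roll": 0}
  ]
}}

```text
t: 3.48
ee_pos: [0.6291, 0.2857, 0.0481]
tcp_rot: [-0.0, 3.136, 0.003]
force: [1.6, 0.8, -0.1]
gripper_width: 0.021
grasp_force: 25.0
```

Call:
{"op": "jog_arm", "data": {
  "deltas": [
    {"travel": [0, 0, -0.035], "roll": 0},
    {"travel": [0, 0, -0.035], "roll": 0},
    {"travel": [0, 0, -0.035], "roll": 0},
    {"travel": [0.02, 0.002, 0], "roll": 0},
    {"travel": [0.035, 0.002, 0], "roll": 0}
  ]
}}

```text
t: 3.9
ee_pos: [0.5754, 0.289, 0.1518]
tcp_rot: [0.003, 3.135, 0.004]
force: [0.1, 0.6, -1.9]
gripper_width: 0.0216
grasp_force: 25.0
```

Call:
{"op": "jog_arm", "data": {
  "deltas": [
    {"travel": [0.035, 0.003, 0], "roll": 0},
    {"travel": [0.035, 0.003, 0], "roll": 0},
    {"travel": [0.035, 0.003, 0], "roll": 0},
    {"travel": [0.02, 0.001, 0], "roll": 0},
    {"travel": [0.01, 0.001, 0], "roll": 0}
  ]
}}

```text
t: 4.32
ee_pos: [0.4352, 0.3004, 0.1489]
tcp_rot: [-0.003, 3.141, 0.001]
force: [0.1, 0.3, -1.1]
gripper_width: 0.0213
grasp_force: 25.0
```

Call:
{"op": "jog_arm", "data": {
  "deltas": [
    {"travel": [0, 0, 0], "roll": 0},
    {"travel": [0, 0, 0], "roll": 0},
    {"travel": [0, 0, 0], "roll": 0},
    {"travel": [0, 0, 0], "roll": 0},
    {"travel": [0, 0, 0], "roll": 0}
  ]
}}

```text
t: 4.73
ee_pos: [0.4384, 0.2998, 0.1482]
tcp_rot: [-0.001, -3.141, 0.001]
force: [0.8, -0.1, -1.4]
gripper_width: 0.0215
grasp_force: 25.0
```

```bash
python3 - <<'E'
from bench import env, vision
import cv2
c=vision.capture("side"); cv2.imwrite("pics/s2.png",cv2.resize(c["image"][60:220,180:380],(750,600),interpolation=cv2.INTER_CUBIC))
E
```

```text
(no output)
```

View pics/s2.png

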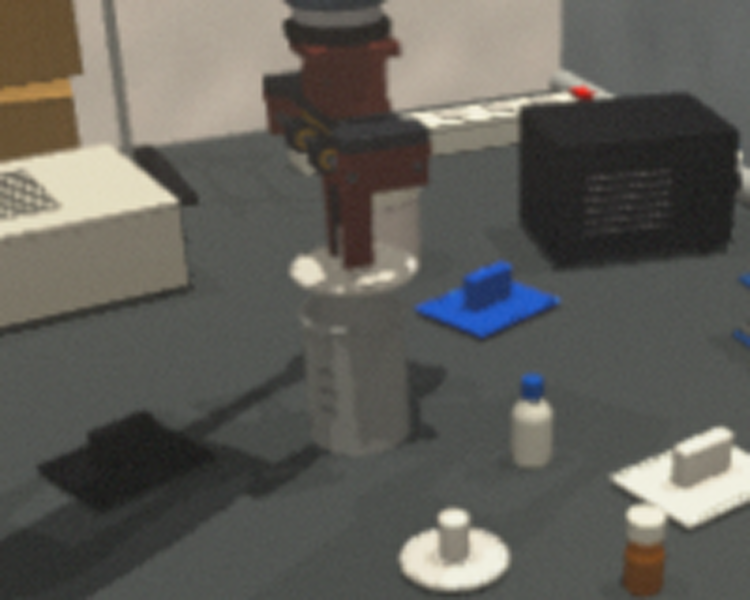

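The large cover (disc centre at crop (353,268)) hangs centred above the large beaker (rim centre about (357,312)). I lower it gently.

Call:
{"op": "jog_arm", "data": {
  "deltas": [
    {"travel": [0, 0, 0.012], "roll": 0},
    {"travel": [0, 0, 0.008], "roll": 0},
    {"travel": [0, 0, 0.004], "roll": 0},
    {"travel": [0, 0, 0.002], "roll": 0},
    {"travel": [0, 0, 0], "roll": 0}
  ]
}}

```text
t: 5.2
ee_pos: [0.4371, 0.2998, 0.1214]
tcp_rot: [0.0, -3.14, 0.002]
force: [0.0, 0.7, -0.5]
gripper_width: 0.0213
grasp_force: 25.0
```

Call:
{"op": "jog_arm", "data": {
  "deltas": [
    {"travel": [0, 0, 0.001], "roll": 0},
    {"travel": [0, 0, 0.001], "roll": 0},
    {"travel": [0, 0, 0], "roll": 0},
    {"travel": [0, 0, 0], "roll": 0},
    {"travel": [0, 0, 0], "roll": 0}
  ]
}}

```text
t: 5.62
ee_pos: [0.4376, 0.3001, 0.1209]
tcp_rot: [-0.0, 3.141, 0.0]
force: [0.5, -1.1, -1.3]
gripper_width: 0.0217
grasp_force: 25.0
```

Call:
{"op": "jog_arm", "data": {
  "deltas": [
    {"travel": [0, 0, 0.001], "roll": 0},
    {"travel": [0, 0, 0], "roll": 0},
    {"travel": [0, 0, 0], "roll": 0},
    {"travel": [0, 0, 0], "roll": 0},
    {"travel": [0, 0, 0], "roll": 0}
  ]
}}

```text
t: 6.03
ee_pos: [0.4375, 0.3, 0.1197]
tcp_rot: [-0.0, 3.142, 0.0]
force: [0.1, 0.0, -0.9]
gripper_width: 0.0212
grasp_force: 25.0
```

Call:
{"op": "jog_arm", "data": {
  "deltas": [
    {"travel": [0, 0, 0.001], "roll": 0},
    {"travel": [0, 0, 0], "roll": 0},
    {"travel": [0, 0, 0], "roll": 0},
    {"travel": [0, 0, 0], "roll": 0},
    {"travel": [0, 0, 0], "roll": 0}
  ]
}}

```text
t: 6.45
ee_pos: [0.4377, 0.3002, 0.119]
tcp_rot: [-0.0, 3.141, 0.001]
force: [-0.1, -0.4, 2.2]
gripper_width: 0.0216
grasp_force: 25.0
```

Contact. Release, rise, and head for the medium cover at (.425,.0865).

Call:
{"op": "jog_arm", "data": {
  "deltas": [
    {"travel": [0, 0, 0], "roll": 0},
    {"travel": [0, 0, 0], "roll": 0},
    {"travel": [0, 0, 0], "roll": 0},
    {"travel": [0, 0, 0], "roll": 0},
    {"travel": [0, 0, -0.005], "roll": 0}
  ],
  "claw": 0.06
}}

```text
t: 6.87
ee_pos: [0.437, 0.2997, 0.1225]
tcp_rot: [0.0, -3.14, 0.002]
force: [0.4, -0.1, -0.8]
gripper_width: 0.0514
grasp_force: 0.0
```

Call:
{"op": "jog_arm", "data": {
  "deltas": [
    {"travel": [0, 0, -0.02], "roll": 0},
    {"travel": [0, 0, -0.035], "roll": 0},
    {"travel": [0, -0.02, 0], "roll": 0},
    {"travel": [0.002, -0.038, 0], "roll": 0},
    {"travel": [0.002, -0.038, 0], "roll": 0}
  ]
}}

```text
t: 7.28
ee_pos: [0.4335, 0.2038, 0.1796]
tcp_rot: [-0.004, 3.14, 0.001]
force: [0.1, -0.6, -0.2]
gripper_width: 0.0599
grasp_force: 0.0
```

Call:
{"op": "jog_arm", "data": {
  "deltas": [
    {"travel": [0.002, -0.038, 0], "roll": 0},
    {"travel": [0.002, -0.038, 0], "roll": 0},
    {"travel": [0.002, -0.03, 0], "roll": 0},
    {"travel": [0.002, -0.012, 0], "roll": 0},
    {"travel": [0, 0, 0], "roll": 0}
  ]
}}

```text
t: 7.7
ee_pos: [0.4255, 0.0837, 0.1794]
tcp_rot: [0.006, 3.14, -0.001]
force: [0.1, 0.3, 0.1]
gripper_width: 0.0599
grasp_force: 0.0
```

Call:
{"op": "jog_arm", "data": {
  "deltas": [
    {"travel": [0, 0, 0.035], "roll": 0},
    {"travel": [0, 0, 0.035], "roll": 0},
    {"travel": [0, 0, 0.03], "roll": 0},
    {"travel": [0, 0, 0.01], "roll": 0},
    {"travel": [0, 0, 0], "roll": 0}
  ]
}}

```text
t: 8.12
ee_pos: [0.4237, 0.0866, 0.0658]
tcp_rot: [0.002, -3.136, 0.001]
force: [-0.2, -0.1, 0.4]
gripper_width: 0.0602
grasp_force: 0.0
```

Call:
{"op": "jog_arm", "data": {
  "deltas": [
    {"travel": [0, 0.001, 0.02], "roll": 0},
    {"travel": [0, 0, 0.02], "roll": 0},
    {"travel": [0, 0, 0.012], "roll": 0},
    {"travel": [0, 0, 0.003], "roll": 0},
    {"travel": [0, 0, 0], "roll": 0}
  ]
}}

```text
t: 8.53
ee_pos: [0.4257, 0.0873, 0.0142]
tcp_rot: [0.001, -3.141, -0.0]
force: [0.0, 0.2, 0.7]
gripper_width: 0.06
grasp_force: 0.0
```

Call:
{"op": "jog_arm", "data": {
  "deltas": [
    {"travel": [0, 0, 0], "roll": 0},
    {"travel": [0, 0, 0], "roll": 0},
    {"travel": [0, 0, 0], "roll": 0},
    {"travel": [0, 0, 0], "roll": 0},
    {"travel": [0, 0, 0], "roll": 0}
  ],
  "claw": 0
}}

```text
t: 8.95
ee_pos: [0.4259, 0.0871, 0.0142]
tcp_rot: [-0.0, 3.141, 0.0]
force: [-0.2, -0.5, 0.2]
gripper_width: 0.0301
grasp_force: 0.0
```

Call:
{"op": "jog_arm", "data": {
  "deltas": [
    {"travel": [0, 0, 0], "roll": 0},
    {"travel": [0, 0, 0], "roll": 0},
    {"travel": [0, 0, 0], "roll": 0},
    {"travel": [0, 0, 0], "roll": 0},
    {"travel": [0, 0, -0.01], "roll": 0}
  ]
}}

```text
t: 9.37
ee_pos: [0.4242, 0.0869, 0.0219]
tcp_rot: [0.0, -3.138, 0.001]
force: [-0.2, -0.0, -1.0]
gripper_width: 0.0217
grasp_force: 25.0
```

Call:
{"op": "jog_arm", "data": {
  "deltas": [
    {"travel": [0, 0, -0.025], "roll": 0},
    {"travel": [0, 0, -0.035], "roll": 0},
    {"travel": [0, 0, -0.035], "roll": 0},
    {"travel": [0, 0, -0.01], "roll": 0},
    {"travel": [0, 0, 0], "roll": 0}
  ]
}}

```text
t: 9.78
ee_pos: [0.4274, 0.0873, 0.1328]
tcp_rot: [-0.0, 3.135, 0.001]
force: [-0.2, -1.1, -0.9]
gripper_width: 0.0214
grasp_force: 25.0
```

Call:
{"op": "jog_arm", "data": {
  "deltas": [
    {"travel": [0, -0.02, 0], "roll": 0},
    {"travel": [-0.002, -0.036, 0], "roll": 0},
    {"travel": [-0.003, -0.036, 0], "roll": 0},
    {"travel": [-0.003, -0.036, 0], "roll": 0},
    {"travel": [-0.003, -0.036, 0], "roll": 0}
  ]
}}

```text
t: 10.2
ee_pos: [0.4355, -0.0782, 0.1264]
tcp_rot: [0.001, -3.139, -0.001]
force: [0.4, 0.3, -0.7]
gripper_width: 0.0215
grasp_force: 25.0
```

Call:
{"op": "jog_arm", "data": {
  "deltas": [
    {"travel": [-0.003, -0.036, 0], "roll": 0},
    {"travel": [-0.003, -0.036, 0], "roll": 0},
    {"travel": [-0.003, -0.036, 0], "roll": 0},
    {"travel": [-0.002, -0.036, 0], "roll": 0},
    {"travel": [-0.002, -0.036, 0], "roll": 0}
  ]
}}

```text
t: 10.62
ee_pos: [0.4486, -0.2583, 0.1261]
tcp_rot: [-0.0, -3.139, -0.003]
force: [-0.1, 0.7, -1.0]
gripper_width: 0.0216
grasp_force: 25.0
```

Call:
{"op": "jog_arm", "data": {
  "deltas": [
    {"travel": [0, -0.02, 0], "roll": 0},
    {"travel": [0, -0.009, 0], "roll": 0},
    {"travel": [0, 0, 0], "roll": 0},
    {"travel": [0, 0, 0], "roll": 0},
    {"travel": [0, 0, 0], "roll": 0}
  ]
}}

```text
t: 11.03
ee_pos: [0.4497, -0.2845, 0.128]
tcp_rot: [0.002, -3.141, -0.002]
force: [0.2, 0.7, -0.6]
gripper_width: 0.0217
grasp_force: 25.0
```

Call:
{"op": "jog_arm", "data": {
  "deltas": [
    {"travel": [0, 0, 0.012], "roll": 0},
    {"travel": [0, 0, 0.012], "roll": 0},
    {"travel": [0, 0, 0.004], "roll": 0},
    {"travel": [0, 0, 0], "roll": 0},
    {"travel": [0, 0, 0], "roll": 0}
  ]
}}

```text
t: 11.45
ee_pos: [0.4494, -0.2853, 0.0998]
tcp_rot: [0.001, -3.14, -0.001]
force: [0.6, -0.4, 0.8]
gripper_width: 0.0215
grasp_force: 25.0
```

```bash
python3 - <<'E'
from bench import env, vision
import cv2
c=vision.capture("side"); cv2.imwrite("pics/s3.png",cv2.resize(c["image"][170:330,300:500],(750,600),interpolation=cv2.INTER_CUBIC))
E
```

```text
(no output)
```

View pics/s3.png

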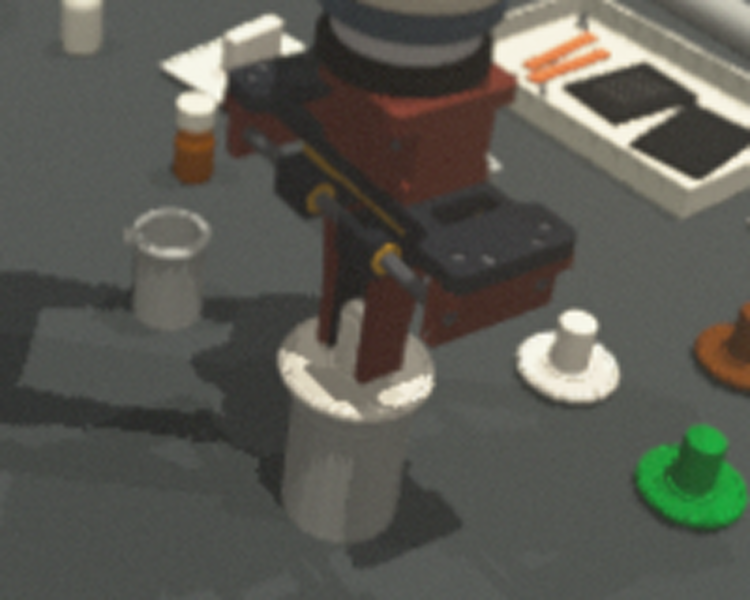

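The medium cover (disc centre (356,370)) is centred over the medium beaker just above its rim. Lowering.

Call:
{"op": "jog_arm", "data": {
  "deltas": [
    {"travel": [0, 0, 0.005], "roll": 0},
    {"travel": [0, 0, 0.003], "roll": 0},
    {"travel": [0, 0, 0.001], "roll": 0},
    {"travel": [0, 0, 0], "roll": 0},
    {"travel": [0, 0, 0], "roll": 0}
  ]
}}

```text
t: 11.92
ee_pos: [0.4496, -0.286, 0.0916]
tcp_rot: [0.0, -3.142, -0.0]
force: [-0.3, 0.1, -1.2]
gripper_width: 0.0213
grasp_force: 25.0
```

Call:
{"op": "jog_arm", "data": {
  "deltas": [
    {"travel": [0, 0, 0.001], "roll": 0},
    {"travel": [0, 0, 0], "roll": 0},
    {"travel": [0, 0, 0], "roll": 0},
    {"travel": [0, 0, 0], "roll": 0},
    {"travel": [0, 0, 0], "roll": 0}
  ]
}}

```text
t: 12.33
ee_pos: [0.4497, -0.286, 0.0907]
tcp_rot: [-0.0, 3.142, -0.0]
force: [-0.4, -0.3, -1.5]
gripper_width: 0.0213
grasp_force: 25.0
```

Call:
{"op": "jog_arm", "data": {
  "deltas": [
    {"travel": [0, 0, 0.001], "roll": 0},
    {"travel": [0, 0, 0], "roll": 0},
    {"travel": [0, 0, 0], "roll": 0},
    {"travel": [0, 0, 0], "roll": 0},
    {"travel": [0, 0, 0], "roll": 0}
  ]
}}

```text
t: 12.75
ee_pos: [0.4497, -0.2859, 0.0896]
tcp_rot: [-0.0, 3.142, 0.0]
force: [-0.3, -0.6, -0.7]
gripper_width: 0.0214
grasp_force: 25.0
```

Call:
{"op": "jog_arm", "data": {
  "deltas": [
    {"travel": [0, 0, 0.001], "roll": 0},
    {"travel": [0, 0, 0], "roll": 0},
    {"travel": [0, 0, 0], "roll": 0},
    {"travel": [0, 0, 0], "roll": 0},
    {"travel": [0, 0, 0], "roll": 0}
  ]
}}

```text
t: 13.17
ee_pos: [0.4498, -0.286, 0.0889]
tcp_rot: [-0.0, 3.141, -0.001]
force: [-0.1, 0.7, 2.5]
gripper_width: 0.0216
grasp_force: 25.0
```

Call:
{"op": "jog_arm", "data": {
  "deltas": [
    {"travel": [0, 0, 0], "roll": 0},
    {"travel": [0, 0, 0], "roll": 0},
    {"travel": [0, 0, 0], "roll": 0},
    {"travel": [0, 0, 0], "roll": 0},
    {"travel": [0, 0, -0.005], "roll": 0}
  ],
  "claw": 0.06
}}

```text
t: 13.58
ee_pos: [0.4491, -0.2856, 0.0925]
tcp_rot: [0.0, -3.14, -0.002]
force: [0.0, -0.7, -0.5]
gripper_width: 0.0516
grasp_force: 0.0
```

Call:
{"op": "jog_arm", "data": {
  "deltas": [
    {"travel": [0, 0, -0.02], "roll": 0},
    {"travel": [0, 0, -0.03], "roll": 0},
    {"travel": [-0.02, 0.002, 0], "roll": 0},
    {"travel": [-0.036, 0.004, 0], "roll": 0},
    {"travel": [-0.036, 0.004, 0], "roll": 0}
  ]
}}

```text
t: 14.0
ee_pos: [0.5428, -0.2765, 0.1457]
tcp_rot: [0.002, 3.139, -0.003]
force: [0.5, -0.6, -0.2]
gripper_width: 0.06
grasp_force: 0.0
```

Call:
{"op": "jog_arm", "data": {
  "deltas": [
    {"travel": [-0.036, 0.004, 0], "roll": 0},
    {"travel": [-0.034, 0.004, 0], "roll": 0},
    {"travel": [-0.012, 0.001, 0], "roll": 0},
    {"travel": [0, 0, 0.02], "roll": 0},
    {"travel": [0, 0, 0.03], "roll": 0}
  ]
}}

```text
t: 14.42
ee_pos: [0.6266, -0.2673, 0.0971]
tcp_rot: [-0.002, 3.135, -0.005]
force: [0.1, 0.2, 0.3]
gripper_width: 0.06
grasp_force: 0.0
```

Call:
{"op": "jog_arm", "data": {
  "deltas": [
    {"travel": [0, 0, 0.025], "roll": 0},
    {"travel": [0, 0, 0], "roll": 0},
    {"travel": [0, 0, 0], "roll": 0},
    {"travel": [0, 0, 0], "roll": 0},
    {"travel": [0, 0, 0], "roll": 0}
  ]
}}

```text
t: 14.83
ee_pos: [0.6248, -0.2676, 0.0718]
tcp_rot: [-0.0, 3.138, -0.003]
force: [0.5, -0.4, 0.7]
gripper_width: 0.0602
grasp_force: 0.0
```

Call:
{"op": "jog_arm", "data": {
  "deltas": [
    {"travel": [0, 0, 0.02], "roll": 0},
    {"travel": [0, 0, 0.02], "roll": 0},
    {"travel": [0, 0, 0.01], "roll": 0},
    {"travel": [0, 0, 0.004], "roll": 0},
    {"travel": [0, 0, 0], "roll": 0}
  ]
}}

```text
t: 15.25
ee_pos: [0.6235, -0.2669, 0.0145]
tcp_rot: [0.0, -3.141, -0.0]
force: [-0.8, -0.4, -0.3]
gripper_width: 0.0599
grasp_force: 0.0
```

Call:
{"op": "jog_arm", "data": {
  "deltas": [
    {"travel": [0, 0, 0], "roll": 0},
    {"travel": [0, 0, 0], "roll": 0},
    {"travel": [0, 0, 0], "roll": 0},
    {"travel": [0, 0, 0], "roll": 0},
    {"travel": [0, 0, 0], "roll": 0}
  ],
  "claw": 0
}}

```text
t: 15.67
ee_pos: [0.6239, -0.2671, 0.0154]
tcp_rot: [-0.0, 3.141, -0.001]
force: [0.2, -0.4, 0.8]
gripper_width: 0.0303
grasp_force: 0.0
```

Call:
{"op": "jog_arm", "data": {
  "deltas": [
    {"travel": [0, 0, 0], "roll": 0},
    {"travel": [0, 0, 0], "roll": 0},
    {"travel": [0, 0, 0], "roll": 0},
    {"travel": [0, 0, 0], "roll": 0},
    {"travel": [0, 0, -0.01], "roll": 0}
  ]
}}

```text
t: 16.08
ee_pos: [0.6223, -0.2663, 0.0223]
tcp_rot: [0.0, -3.138, -0.003]
force: [0.2, 0.6, -0.9]
gripper_width: 0.0214
grasp_force: 25.0
```

Call:
{"op": "jog_arm", "data": {
  "deltas": [
    {"travel": [0, 0, -0.025], "roll": 0},
    {"travel": [0, 0, -0.035], "roll": 0},
    {"travel": [0, 0, -0.03], "roll": 0},
    {"travel": [0, 0, 0], "roll": 0},
    {"travel": [0, 0, 0], "roll": 0}
  ]
}}

```text
t: 16.5
ee_pos: [0.6249, -0.2675, 0.1185]
tcp_rot: [-0.0, 3.136, -0.004]
force: [-0.8, -0.4, -0.9]
gripper_width: 0.0216
grasp_force: 25.0
```

Call:
{"op": "jog_arm", "data": {
  "deltas": [
    {"travel": [0.013, 0.0115, 0], "roll": 0},
    {"travel": [0.025, 0.022, 0], "roll": 0},
    {"travel": [0.025, 0.022, 0], "roll": 0},
    {"travel": [0.025, 0.022, 0], "roll": 0},
    {"travel": [0.025, 0.022, 0], "roll": 0}
  ]
}}

```text
t: 16.92
ee_pos: [0.5084, -0.1662, 0.1122]
tcp_rot: [-0.0, -3.138, -0.002]
force: [-0.1, 0.1, 0.0]
gripper_width: 0.0214
grasp_force: 25.0
```

Call:
{"op": "jog_arm", "data": {
  "deltas": [
    {"travel": [0.025, 0.022, 0], "roll": 0},
    {"travel": [0.025, 0.022, 0], "roll": 0},
    {"travel": [0.015, 0.014, 0], "roll": 0},
    {"travel": [0, 0, 0], "roll": 0},
    {"travel": [0, 0, 0], "roll": 0}
  ]
}}

```text
t: 17.33
ee_pos: [0.4448, -0.1089, 0.1136]
tcp_rot: [0.002, -3.141, -0.0]
force: [-0.3, 0.0, -1.0]
gripper_width: 0.0216
grasp_force: 25.0
```

Call:
{"op": "jog_arm", "data": {
  "deltas": [
    {"travel": [0, 0, 0.015], "roll": 0},
    {"travel": [0, 0, 0.015], "roll": 0},
    {"travel": [0, 0, 0.004], "roll": 0},
    {"travel": [0, 0, 0], "roll": 0},
    {"travel": [0, 0, 0], "roll": 0}
  ]
}}

```text
t: 17.75
ee_pos: [0.4457, -0.1098, 0.0803]
tcp_rot: [-0.0, -3.14, -0.001]
force: [-0.0, -0.1, -0.4]
gripper_width: 0.0216
grasp_force: 25.0
```

```bash
python3 - <<'E'
from bench import env, vision
import cv2
c=vision.capture("side"); cv2.imwrite("pics/s4.png",cv2.resize(c["image"][150:310,250:450],(750,600),interpolation=cv2.INTER_CUBIC))
E
```

```text
(no output)
```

View pics/s4.png

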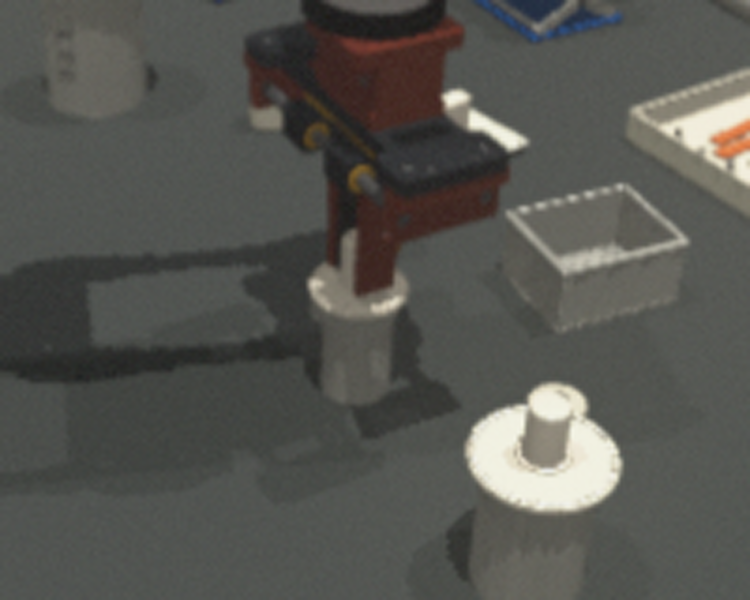

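The small cover is centred over the small beaker (disc centre (357,290), body about 359), and the medium one is seated flat at (544,458). Lowering the small one.

Call:
{"op": "jog_arm", "data": {
  "deltas": [
    {"travel": [0, 0, 0.005], "roll": 0},
    {"travel": [0, 0, 0.003], "roll": 0},
    {"travel": [0, 0, 0.0015], "roll": 0},
    {"travel": [0, 0, 0], "roll": 0},
    {"travel": [0, 0, 0], "roll": 0}
  ]
}}

```text
t: 18.22
ee_pos: [0.4456, -0.1094, 0.0711]
tcp_rot: [0.0, -3.142, 0.0]
force: [0.3, -0.3, 0.5]
gripper_width: 0.0214
grasp_force: 25.0
```

Call:
{"op": "jog_arm", "data": {
  "deltas": [
    {"travel": [0, 0, 0.001], "roll": 0},
    {"travel": [0, 0, 0], "roll": 0},
    {"travel": [0, 0, 0], "roll": 0},
    {"travel": [0, 0, 0], "roll": 0},
    {"travel": [0, 0, 0], "roll": 0}
  ]
}}

```text
t: 18.63
ee_pos: [0.4456, -0.1095, 0.0702]
tcp_rot: [-0.0, 3.141, -0.0]
force: [0.6, -0.1, -1.4]
gripper_width: 0.0216
grasp_force: 25.0
```

Call:
{"op": "jog_arm", "data": {
  "deltas": [
    {"travel": [0, 0, 0.001], "roll": 0},
    {"travel": [0, 0, 0], "roll": 0},
    {"travel": [0, 0, 0], "roll": 0},
    {"travel": [0, 0, 0], "roll": 0},
    {"travel": [0, 0, 0], "roll": 0}
  ]
}}

```text
t: 19.05
ee_pos: [0.4459, -0.1095, 0.0698]
tcp_rot: [-0.0, 3.141, -0.0]
force: [-1.2, 0.7, 4.9]
gripper_width: 0.0215
grasp_force: 25.0
```

Call:
{"op": "jog_arm", "data": {
  "deltas": [
    {"travel": [0, 0, 0], "roll": 0},
    {"travel": [0, 0, 0], "roll": 0},
    {"travel": [0, 0, 0], "roll": 0},
    {"travel": [0, 0, 0], "roll": 0},
    {"travel": [0, 0, -0.005], "roll": 0}
  ],
  "claw": 0.06
}}

```text
t: 19.47
ee_pos: [0.4449, -0.1092, 0.0729]
tcp_rot: [0.0, -3.139, -0.001]
force: [0.3, 0.1, -0.4]
gripper_width: 0.0514
grasp_force: 0.0
```

Call:
{"op": "jog_arm", "data": {
  "deltas": [
    {"travel": [0, 0, -0.02], "roll": 0},
    {"travel": [0, 0, -0.035], "roll": 0},
    {"travel": [0, 0, -0.01], "roll": 0},
    {"travel": [-0.024, 0.0265, 0], "roll": 0},
    {"travel": [-0.024, 0.0265, 0], "roll": 0}
  ]
}}

```text
t: 19.88
ee_pos: [0.4948, -0.057, 0.1414]
tcp_rot: [0.005, 3.137, -0.002]
force: [0.6, -1.2, 0.1]
gripper_width: 0.0601
grasp_force: 0.0
```

Call:
{"op": "jog_arm", "data": {
  "deltas": [
    {"travel": [-0.024, 0.0265, 0], "roll": 0},
    {"travel": [-0.024, 0.0265, 0], "roll": 0},
    {"travel": [-0.024, 0.0265, 0], "roll": 0},
    {"travel": [-0.024, 0.0265, 0], "roll": 0},
    {"travel": [-0.024, 0.0265, 0], "roll": 0}
  ]
}}

```text
t: 20.3
ee_pos: [0.6146, 0.0777, 0.139]
tcp_rot: [-0.001, 3.141, -0.0]
force: [0.0, -1.3, 0.3]
gripper_width: 0.0601
grasp_force: 0.0
```

Call:
{"op": "jog_arm", "data": {
  "deltas": [
    {"travel": [-0.023, 0.027, 0], "roll": 0},
    {"travel": [0, 0, 0], "roll": -0.1},
    {"travel": [0, 0, 0.02], "roll": -0.1},
    {"travel": [0, 0, 0.02], "roll": 0},
    {"travel": [0, 0, 0.02], "roll": 0}
  ]
}}

```text
t: 20.72
ee_pos: [0.637, 0.1035, 0.0784]
tcp_rot: [-0.316, 3.125, -0.0]
force: [0.1, -0.6, 0.2]
gripper_width: 0.06
grasp_force: 0.0
```

Call:
{"op": "jog_arm", "data": {
  "deltas": [
    {"travel": [0, 0, 0], "roll": 0},
    {"travel": [0, 0, 0], "roll": 0},
    {"travel": [0, 0, 0], "roll": 0},
    {"travel": [0, 0, 0], "roll": 0},
    {"travel": [0, 0, 0], "roll": 0}
  ]
}}

```text
t: 21.13
ee_pos: [0.6375, 0.1031, 0.0812]
tcp_rot: [-0.313, 3.123, 0.0]
force: [0.6, 0.3, 0.0]
gripper_width: 0.0603
grasp_force: 0.0
```

Call:
{"op": "jog_arm", "data": {
  "deltas": [
    {"travel": [0, 0, 0.025], "roll": 0},
    {"travel": [0, 0, 0.02], "roll": 0},
    {"travel": [0, 0, 0.013], "roll": 0},
    {"travel": [0, 0, 0.006], "roll": 0},
    {"travel": [0, 0, 0], "roll": 0}
  ]
}}

```text
t: 21.55
ee_pos: [0.6357, 0.103, 0.0137]
tcp_rot: [0.314, -3.123, 0.0]
force: [-0.5, -0.5, -0.1]
gripper_width: 0.0599
grasp_force: 0.0
```

Call:
{"op": "jog_arm", "data": {
  "deltas": [
    {"travel": [0, 0, 0], "roll": 0},
    {"travel": [0, 0, 0], "roll": 0},
    {"travel": [0, 0, 0], "roll": 0},
    {"travel": [0, 0, 0], "roll": 0},
    {"travel": [0, 0, 0], "roll": 0}
  ],
  "claw": 0
}}

```text
t: 21.97
ee_pos: [0.637, 0.1031, 0.016]
tcp_rot: [-0.314, 3.125, 0.0]
force: [-0.5, -0.8, -0.1]
gripper_width: 0.0302
grasp_force: 0.0
```

Call:
{"op": "jog_arm", "data": {
  "deltas": [
    {"travel": [0, 0, 0], "roll": 0},
    {"travel": [0, 0, 0], "roll": 0},
    {"travel": [0, 0, 0], "roll": 0},
    {"travel": [0, 0, 0], "roll": 0},
    {"travel": [0, 0, -0.01], "roll": 0}
  ]
}}

```text
t: 22.38
ee_pos: [0.635, 0.1029, 0.0227]
tcp_rot: [0.313, -3.121, 0.0]
force: [0.2, -0.2, -2.3]
gripper_width: 0.0159
grasp_force: 25.0
```

Call:
{"op": "jog_arm", "data": {
  "deltas": [
    {"travel": [0, 0, -0.025], "roll": 0},
    {"travel": [0, 0, -0.03], "roll": 0},
    {"travel": [0, 0, -0.03], "roll": 0.09},
    {"travel": [0, 0, -0.01], "roll": 0.09},
    {"travel": [0, 0, 0], "roll": 0.09}
  ]
}}

```text
t: 22.8
ee_pos: [0.6384, 0.1033, 0.126]
tcp_rot: [0.116, 3.132, 0.002]
force: [-0.6, 1.0, -0.6]
gripper_width: 0.0158
grasp_force: 25.0
```

Call:
{"op": "jog_arm", "data": {
  "deltas": [
    {"travel": [0, 0, 0], "roll": 0},
    {"travel": [0, 0, 0], "roll": 0},
    {"travel": [0, 0, 0], "roll": 0},
    {"travel": [0, 0, 0], "roll": 0},
    {"travel": [0, 0, 0], "roll": 0}
  ]
}}

```text
t: 23.22
ee_pos: [0.6362, 0.1031, 0.1193]
tcp_rot: [-0.108, -3.138, 0.0]
force: [0.6, 0.5, -0.9]
gripper_width: 0.0159
grasp_force: 25.0
```

```bash
python3 - <<'E'
from bench import env, vision
import cv2
c=vision.capture("side"); cv2.imwrite("pics/s5.png",cv2.resize(c["image"][100:260,280:480],(750,600),interpolation=cv2.INTER_CUBIC))
E
```

```text
(no output)
```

View pics/s5.png

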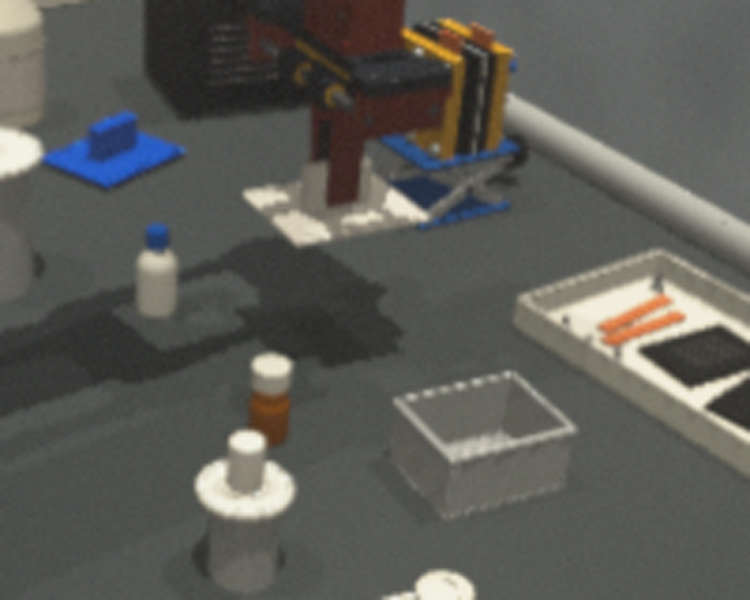

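The lid hangs level (plate centre (335,205)) and now lies along the dish. The small cover is seated at (246,487). Carry the lid over.

Call:
{"op": "jog_arm", "data": {
  "deltas": [
    {"travel": [-0.001, -0.02, 0], "roll": 0},
    {"travel": [-0.0015, -0.036, 0], "roll": 0},
    {"travel": [-0.0015, -0.036, 0], "roll": 0},
    {"travel": [-0.0015, -0.036, 0], "roll": 0},
    {"travel": [-0.0015, -0.036, 0], "roll": 0}
  ]
}}

```text
t: 23.68
ee_pos: [0.6317, -0.0623, 0.1199]
tcp_rot: [-0.108, -3.139, 0.0]
force: [0.1, 0.0, -1.6]
gripper_width: 0.016
grasp_force: 25.0
```

Call:
{"op": "jog_arm", "data": {
  "deltas": [
    {"travel": [-0.001, -0.022, 0], "roll": 0},
    {"travel": [0, -0.0105, 0], "roll": 0},
    {"travel": [0, 0, 0], "roll": 0},
    {"travel": [0, 0, 0], "roll": 0},
    {"travel": [0, 0, 0], "roll": 0}
  ]
}}

```text
t: 24.1
ee_pos: [0.631, -0.0919, 0.12]
tcp_rot: [-0.107, -3.14, -0.001]
force: [0.4, 0.9, -1.1]
gripper_width: 0.0159
grasp_force: 25.0
```

Call:
{"op": "jog_arm", "data": {
  "deltas": [
    {"travel": [0, 0, 0.02], "roll": 0},
    {"travel": [0, 0, 0.02], "roll": 0},
    {"travel": [0, 0, 0.008], "roll": 0},
    {"travel": [0, 0, 0], "roll": 0},
    {"travel": [0, 0, 0], "roll": 0}
  ]
}}

```text
t: 24.52
ee_pos: [0.6307, -0.0923, 0.072]
tcp_rot: [-0.107, -3.139, -0.001]
force: [0.5, 0.1, -1.4]
gripper_width: 0.0159
grasp_force: 25.0
```

```bash
python3 - <<'E'
from bench import env, vision
import cv2
c=vision.capture("side"); cv2.imwrite("pics/s6.png",cv2.resize(c["image"][150:270,320:470],(750,600),interpolation=cv2.INTER_CUBIC))
E
```

```text
(no output)
```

View pics/s6.png

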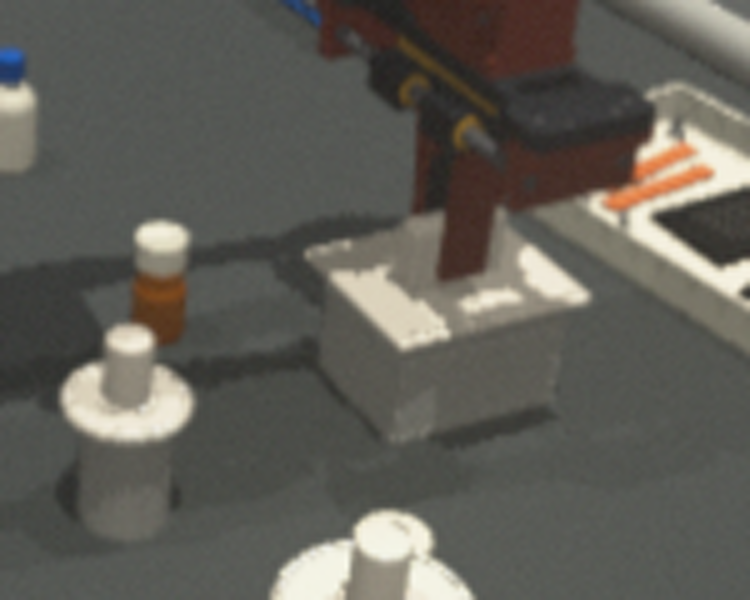

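The lid (corners about (308,252), (405,350), (588,297)) hangs over the dish with even overhang. Lowering.

Call:
{"op": "jog_arm", "data": {
  "deltas": [
    {"travel": [0, -0.001, 0.005], "roll": 0},
    {"travel": [0, 0, 0.004], "roll": 0},
    {"travel": [0, 0, 0.0015], "roll": 0},
    {"travel": [0, 0, 0], "roll": 0},
    {"travel": [0, 0, 0], "roll": 0}
  ]
}}

```text
t: 24.98
ee_pos: [0.6307, -0.0946, 0.0616]
tcp_rot: [-0.11, -3.14, -0.0]
force: [0.6, -0.6, -1.2]
gripper_width: 0.0158
grasp_force: 25.0
```

Call:
{"op": "jog_arm", "data": {
  "deltas": [
    {"travel": [0, 0, 0.001], "roll": 0},
    {"travel": [0, 0, 0], "roll": 0},
    {"travel": [0, 0, 0], "roll": 0},
    {"travel": [0, 0, 0], "roll": 0},
    {"travel": [0, 0, 0], "roll": 0}
  ]
}}

```text
t: 25.4
ee_pos: [0.6308, -0.0945, 0.0608]
tcp_rot: [0.11, 3.139, -0.0]
force: [-0.6, -0.2, -1.2]
gripper_width: 0.0158
grasp_force: 25.0
```

Call:
{"op": "jog_arm", "data": {
  "deltas": [
    {"travel": [0, 0, 0.001], "roll": 0},
    {"travel": [0, 0, 0], "roll": 0},
    {"travel": [0, 0, 0], "roll": 0},
    {"travel": [0, 0, 0], "roll": 0},
    {"travel": [0, 0, 0], "roll": 0}
  ]
}}

```text
t: 25.82
ee_pos: [0.631, -0.0945, 0.0603]
tcp_rot: [0.11, 3.139, -0.0]
force: [-0.5, 0.8, 4.1]
gripper_width: 0.0162
grasp_force: 25.0
```

Contact. Release, rise and clear away, then check.

Call:
{"op": "jog_arm", "data": {
  "deltas": [
    {"travel": [0, 0, 0], "roll": 0},
    {"travel": [0, 0, 0], "roll": 0},
    {"travel": [0, 0, 0], "roll": 0},
    {"travel": [0, 0, 0], "roll": 0},
    {"travel": [0, 0, -0.005], "roll": 0}
  ],
  "claw": 0.06
}}

```text
t: 26.23
ee_pos: [0.63, -0.0943, 0.0631]
tcp_rot: [-0.11, -3.137, -0.001]
force: [0.7, 0.7, 0.2]
gripper_width: 0.0457
grasp_force: 0.0
```

Call:
{"op": "jog_arm", "data": {
  "deltas": [
    {"travel": [0, 0, -0.02], "roll": 0},
    {"travel": [0, 0, -0.035], "roll": 0},
    {"travel": [0, 0, -0.035], "roll": 0},
    {"travel": [0, 0, -0.035], "roll": 0},
    {"travel": [0, 0, -0.035], "roll": 0}
  ]
}}

```text
t: 26.65
ee_pos: [0.6304, -0.0944, 0.2267]
tcp_rot: [0.11, 3.139, 0.0]
force: [0.5, -0.4, 0.3]
gripper_width: 0.06
grasp_force: 0.0
```

Call:
{"op": "jog_arm", "data": {
  "deltas": [
    {"travel": [0.035, 0.015, 0], "roll": 0},
    {"travel": [0.035, 0.015, 0], "roll": 0},
    {"travel": [0.035, 0.015, 0], "roll": 0},
    {"travel": [0.035, 0.015, 0], "roll": 0},
    {"travel": [0.035, 0.015, 0], "roll": 0}
  ]
}}

```text
t: 27.07
ee_pos: [0.4599, -0.0069, 0.2248]
tcp_rot: [0.11, 3.139, 0.0]
force: [-0.4, 1.1, 0.7]
gripper_width: 0.0597
grasp_force: 0.0
```

Call:
{"op": "jog_arm", "data": {
  "deltas": [
    {"travel": [0.025, 0.025, 0], "roll": 0},
    {"travel": [0.02, 0.03, 0], "roll": 0},
    {"travel": [0, 0.02, 0], "roll": 0},
    {"travel": [0, 0, 0], "roll": 0},
    {"travel": [0, 0, 0], "roll": 0}
  ]
}}

```text
t: 27.48
ee_pos: [0.4216, 0.071, 0.2252]
tcp_rot: [0.106, 3.139, -0.0]
force: [0.6, -0.3, 0.7]
gripper_width: 0.0596
grasp_force: 0.0
```

```bash
python3 - <<'E'
from bench import env, vision
from h import *
c=vision.capture("top"); s=vision.capture("side"); np.savez("pics/top1.npz",**c)
a=cv2.resize(c["image"][120:260,200:480],(800,400),interpolation=cv2.INTER_CUBIC); cv2.imwrite("pics/f1.png",a)
cv2.imwrite("pics/f2.png",s["image"])
W=cloud(c)
for n,x,y,z,r in [("L",.4367,.2998,.147,.03),("M",.4494,-.2863,.117,.03),("S",.4453,-.1095,.097,.03),("lid",.6327,-.0933,.087,.04)]:
    m=(abs(W[...,2]-z)<.012)&(np.hypot(W[...,0]-x,W[...,1]-y)<r); T=W[m]
    print(n,m.sum(),np.round([*(T[:,:2].mean(0)-[x,y]),np.median(T[:,2])-z],4) if m.sum() else '')
E
```

```text
L 65 [ 0.0013  0.0001 -0.0001]
M 55 [-0.0002  0.0039  0.0006]
S 55 [-0.0011  0.0002 -0.0008]
lid 116 [-0.0013 -0.0012 -0.0008]
```

View pics/f1.png

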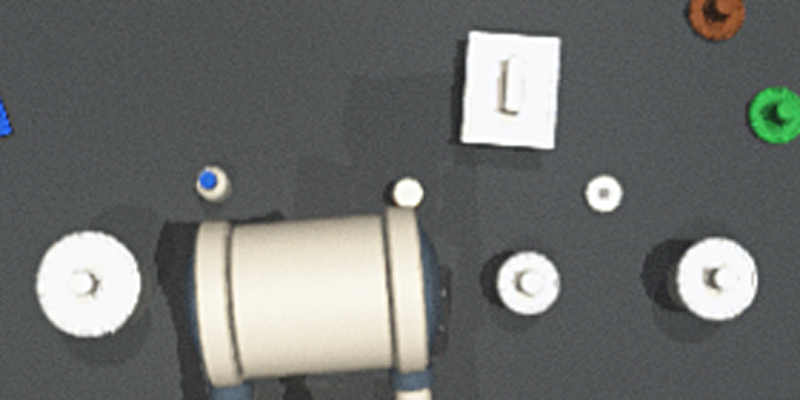

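View pics/f2.png

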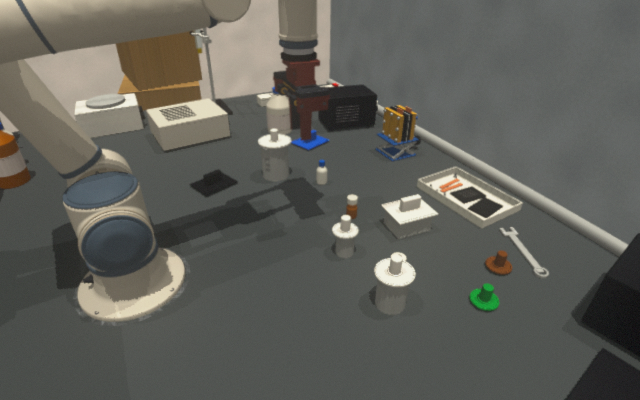

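All four covers are seated: the knob tops are within 1 mm of the expected heights, and everything sits flat in both pictures (large (88,284), small (528,283), medium (717,278), lid (511,90) in the top crop). Handing in.

```bash
python3 -c "
from bench import env
print(env.sign_off())"
```

```text
the job is handed in; nothing more can be done
None
```

All three beakers and the dish have their covers on, centred and seated by the final camera check; the job was handed in at about 27.6 s on the robot's clock, and the sign-off returned no verdict.

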